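# Index the cheese divider on by one portion

### The arm

A 6-joint arm with a two-finger parallel gripper is mounted at the origin on a cart in front of the work surface, level with it; the furniture and walls round the work are solid. World frame = base frame: x ahead of the robot, y to its left, z up, the work surface at z = 0. Lengths are in mm, angles in rad, forces in N, time in s.
With the tool pointing down it reaches from about 300 to 1000 mm from the base axis. Payload 5.1 kg.
Tool frame: the origin (TCP) lies at the very end of the fingers, on their centre line; the grasp point (between the pads) lies 19 mm behind it; z points along the fingers, x is the direction in which the jaws open and shut, and the axes are right-handed (so a half turn about z gives the same grasp; the last joint's range is limited). The gripper opens to 95 mm and grips with 3 to 60 N. Pads are 20 mm wide; open, the fingers measure 119 mm over their backs; the gripper's body (75 mm by 180 mm) begins 59 mm behind the grasp point.
Start: joints at [-1.273, 0.124, 1.65, -0, 1.367, -0.083], TCP at [241.548, -603.439, 214.656] pointing down, gripper open.
Joint ranges: [-2.61, 2.61], [-1.02, 2.33], [0.03, 2.71], [-1.35, 4.49], [0.32, 2.68], [-2.91, 2.91]. Speed limits (rad/s): [2.57, 2.57, 3.14, 3.14, 3.14, 3.14].

### API

Orientations are given as [roll, pitch, yaw] about the fixed x, y, z axes, in that order (R = Rz(yaw) Ry(pitch) Rx(roll)).
In Python, from station import sensors, viewer, sign_off gives the robot as it stands.
- The arm moves only by the shell command python3 -m jog 'ROWS' [FORCE]. ROWS is JSON, a list of rows, each a list of 3 entries, a list of its own where there are three numbers: the shift along the world's x, y, z in cm, then the turn, a rotation vector about the world's x, y, z in rad, then the closure, from -1 (fully open) to 1 (shut). A call has 1 to 8 rows; each row shifts and turns the commanded pose from where the row before left it; what a row does not reach is not made up. A row lasts 1/10 s, in which the tool goes at most 50 mm and 8.59 degrees, less where a joint would pass 70% of its speed; a pose out of reach is approached as far as the arm can. A call is refused whole if a number of a shift passes 5 or a number of a turn 0.15, either way. A call with a gripper value outside its range is refused whole. The fingers move at their own pace and stop on an object; FORCE is the grip in N (left out, the last holds). Time passes only in rows, so rows that do not move let the fingers close. It gives the time, the measured TCP pose, the force and the opening at its end, in the units of the state.
- sensors.read_state(): the state, without advancing time (a new reading comes with each control period).
- viewer.read_camera(name): name is "side" or "top" or "wrist"; returns a dict with "image" (420x560x3 uint8, red, green, blue), "depth" (420x560 float32, mm along the optical axis (not along the pixel's ray), 0 where there is no reading), "fx", "fy", "cx", "cy" (pixels), "extrinsics" (4x4, takes a point from world to camera coordinates). Camera axes: x right, y down, z forward; pixel columns grow to the right and rows downward; lengths in mm; the calibration is good to about 2 mm. The wrist camera is an equidistant fisheye: a pixel r from the principal point sees the ray r / f radians off the axis. A picture is of the moment at which its call begins.
- sign_off(): hands the job in, once; it reports no verdict.
The state is a dict: "clock": time; "qpos": joint angles; "qvel": joint speeds; "tau": joint torques, N m; "tcp_pos": TCP position; "orientation": TCP orientation; "ft_force": force on the tool from outside, world axes, zero at the start; "moment": the same for the moment, N m; "width": finger opening in mm.
Only numpy, scipy, OpenCV 4.12 (cv2) and the standard library are available. Lean on these libraries where they do the work, as an engineer would, in place of code of your own. Each camera call takes 0.05 s, during which the arm holds its last target. There are 200 camera calls.

### The job

Move the cheese divider on by one portion: press its plunger in and turn the table, with the cheese wheel riding on it, counter-clockwise (seen from above) to the very next hole, where the plunger must spring fully up again and lock the table. Do not touch the cheese, turn the table backwards or past that hole, or disturb the jars, pot, marker and tape around it.

Things in the scene. Friction and masses are not known exactly. Their poses are not given: they have to be found in the camera images.
- divider: Fixed base of the cheese divider: dark drum carrying a round aluminium index plate (260 mm diameter, top 42 mm above the worktop) with a narrow black slot ring of 112 mm radius and 8 black holes on it, 45 degrees apart. Origin: on the turning axis, at worktop height; z up; x points from the axis to the hole in which the plunger starts.
- divider_table (a joint): Angle of the turning table, rad, counter-clockwise from above positive; starts locked near 0, next hole at 0.785 (play 0.022 either way). Table: wooden disc, 170 mm diameter, top 62 mm above the worktop, with a steel arm out over the plate that carries plunger and push tab. Turns stiffly (1 to 2 N at the plunger), stays where left; it turns only with the plunger pressed over 6.5 mm.
- plunger (a joint): How far the plunger is pressed down, m: 0 up (locked in a hole), 0.014 bottom stop. Spring force 2.4 N at 0, 4.5 N at 0.007, 6.6 N at 0.014. Let go between holes, it stays caught about 6.5 mm down under the plate and the table can be pushed on by the tab; at the next hole it springs up by itself and stops the table.
- plunger_top (a point): Centre of the top of the plunger's black mushroom cap, 36 mm diameter, on a vertical stem; 92 mm above the worktop when up; it moves with the table and goes down when pressed.
- tab_face (a point): Point on the push tab's flat face that looks towards the plunger, 105 mm above the worktop. The tab is an upright steel plate on the arm, 36 mm wide (radially), 8 mm thick, top 118 mm above the worktop, its near face 24 mm from the plunger's centre on the counter-clockwise side. A fingertip on the cap pushes against it to turn the table.
- next_hole (a point): Centre of the next hole counter-clockwise on the index plate, at the plate's top, 42 mm above the worktop; the plunger must end over it.
- cheese_wheel: Whole small grey cheese wheel, 98 mm diameter, 60 mm high, lying loose in the middle of the wooden disc (its top 122 mm above the worktop); origin at the centre of its underside. It rides along; not to be touched.
- honey_jar: Bystander: glass jar with a red lid, 65 mm diameter, 100 mm high; origin at the centre of its underside.
- mustard_jar: Bystander: glass jar with a red lid, 62 mm diameter, 86 mm high; origin at the centre of its underside.
- sample_pot: Bystander: white pot with foil lid, 72 mm diameter, 71 mm high; origin at the centre of its underside.
- marker_w14: Bystander: blue marker pen, 130 mm long, 14 mm thick, lying down; origin under its centre.
- tape_roll_w15: Bystander: roll of brown tape lying flat, 73 mm diameter, 19 mm high; origin at the centre of its underside.
- wire_cutter: Fixed equipment right of the divider: wire cutter on a low white board about 190 mm wide (y) and 300 mm deep (x), with a wire bow and wooden handle rising to about 270 mm above the worktop. Origin at the board's centre, at worktop height. Keep the gripper above or clear of it.
- film_dispenser: Fixed equipment behind and left of the divider: film dispenser about 400 mm wide (y) and 150 mm deep (x), its raised cover up to about 230 mm above the worktop. Origin at the centre of its foot. Keep clear of it.

How it is judged:
By the outcome, as a careful person would: the job done as asked, in the order asked, and still so for the second after the job is handed in, with the robot touching nothing.
It also fails if it takes over 45 s, if anything falls off the work surface, if the arm or the gripper's body presses on something with over 40 N, if the wrist force passes 120 N, or if a joint passes its speed limit or range.

## Working session

There is one attempt and no reset: what is moved stays moved. The work goes in short steps, Python scripts to look and compute and a shell command to move; the robot and the scene stay as the last step left them, time stands still between calls to the robot, and variables do not carry over. Pictures are saved under pics/ and viewed, about 8 in all and at most 12, crops included, and the job is handed in when it is done.

```bash
mkdir -p pics
cat > h.py <<'E'
import numpy as np, cv2
from station import sensors, viewer
def save(n,f):
    c=viewer.read_camera(n); cv2.imwrite(f,c['image'][:,:,::-1]); np.savez(f.replace('.png','.npz'),**c); return c
def ray(c,u,v):
    E=np.array(c['extrinsics']);R=E[:3,:3];t=E[:3,3]
    d=R.T@np.array([(u-c['cx'])/c['fx'],(v-c['cy'])/c['fy'],1.]); return -R.T@t,d
def onz(c,u,v,z):
    o,d=ray(c,u,v); return o+d*(z-o[2])/d[2]
E
python3 - <<'E'
from h import *
a=save('top','pics/top1.png');b=save('side','pics/side1.png')
cv2.imwrite('pics/both1.png',cv2.resize(np.hstack([a['image'],b['image']])[:,:,::-1],(800,300)))
for c in(a,b):print(c['fx'],c['cx'],c['cy'],ray(c,280,210))
print(sensors.read_state())
E
```

```text
381.484257777097 275.87798204659276 207.34472770580467 (array([ 491.71537409,  -29.42328338, 1316.11696181]), array([ 0.067183  ,  0.00939208, -0.99777925]))
383.64983353863784 282.03185234824446 212.32302334793704 (array([  91.64762154, -954.23932321,  939.44202434]), array([ 0.35774098,  0.70393822, -0.61364248]))
{'clock': 0.1, 'qpos': array([-1.27260702e+00,  1.24444259e-01,  1.65153637e+00, -5.11468716e-05,
        1.36753026e+00, -8.25994939e-02]), 'qvel': array([-0.00141128, -0.00121377, -0.00287271,  0.00034678, -0.0006919 ,
       -0.00120841]), 'tau': array([ 6.73335253e-04, -4.18881047e+01, -3.61096609e+01,  7.76424143e-02,
        4.61778883e-02, -6.48341779e-05]), 'tcp_pos': array([ 241.35950728, -602.88985357,  213.50779198]), 'orientation': array([-3.14148429e+00,  1.91582587e-03, -1.18999705e+00]), 'ft_force': array([-0.26521019,  0.6315437 , -0.1017605 ]), 'moment': array([ 0.02266217, -0.00453931, -0.01854297]), 'width': 95.23309686807126}
```

View pics/top1.png

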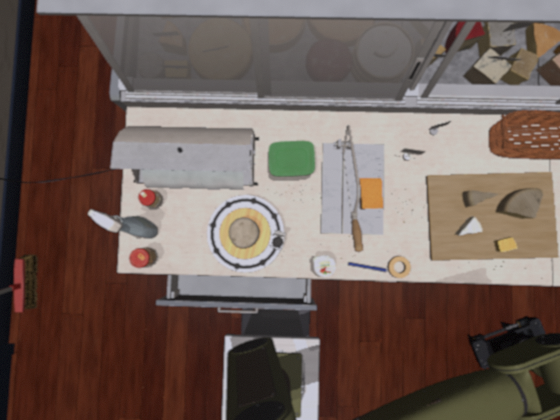

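View pics/side1.png

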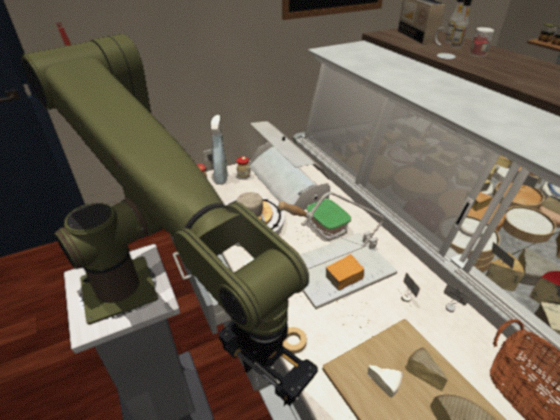

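Top view: the divider is centred near px (246,233), with the black plunger cap near (277,241) on its right. The pot is at (323,266), marker at (367,267), tape at (400,266), and the lids at (149,198) and (141,257). I'll enlarge the divider and measure it.

Run:
```python
from h import *
c=dict(np.load('pics/top1.npz'));im=c['image'];
x0,y0=195,185
cr=cv2.resize(im[y0:y0+100,x0:x0+150][:,:,::-1],None,fx=5,fy=5,interpolation=cv2.INTER_CUBIC)
cv2.imwrite('pics/crop1.png',cr)
d=c['depth']
for u,v in[(246,233),(277,241),(230,233),(277,235),(323,266)]:print(u,v,d[v,u],onz(c,u,v,42))
# dark cap depth points
E=np.array(c['extrinsics']);R=E[:3,:3];t=E[:3,3]
vv,uu=np.mgrid[190:280,200:295]
z=d[vv,uu];P=np.stack([(uu-c['cx'])/c['fx']*z,(vv-c['cy'])/c['fy']*z,z],-1);W=(P-t)@R
for lo,hi in[(30,50),(54,70),(75,112),(112,135)]:
    m=(W[...,2]>lo)&(W[...,2]<hi);p=W[m];print(lo,hi,m.sum(),p.mean(0),p.min(0),p.max(0))
```

```text
246 233 1194.9241 [497.57913033  93.93698735  42.        ]
277 241 1214.6268 [473.88751267 -10.2393449   42.        ]
230 233 1196.5052 [496.09951248 147.44849123  42.        ]
277 235 1254.6572 [493.79369793  -9.6906241   42.        ]
323 266 1233.8671 [ 395.88247919 -164.4638899    42.        ]
30 50 2415 [497.79638715 105.96187722  42.28894178] [368.34589932 -29.31788558  34.63922749] [625.72693218 228.78415907  49.81710812]
54 70 1411 [494.68110222  89.08917647  61.33366016] [415.15036948 -33.03369039  54.11826512] [580.14258451 181.85017365  69.22114506]
75 112 129 [476.59245347   6.28020941  94.19128418] [449.81776875 -27.12891108  82.82343936] [544.95247745  95.30040824 111.76635605]
112 135 754 [498.89561528  92.34887611 120.76763119] [449.951744   -32.79416235 112.24415856] [544.50812137 144.10062744 128.27475909]
```

View pics/crop1.png

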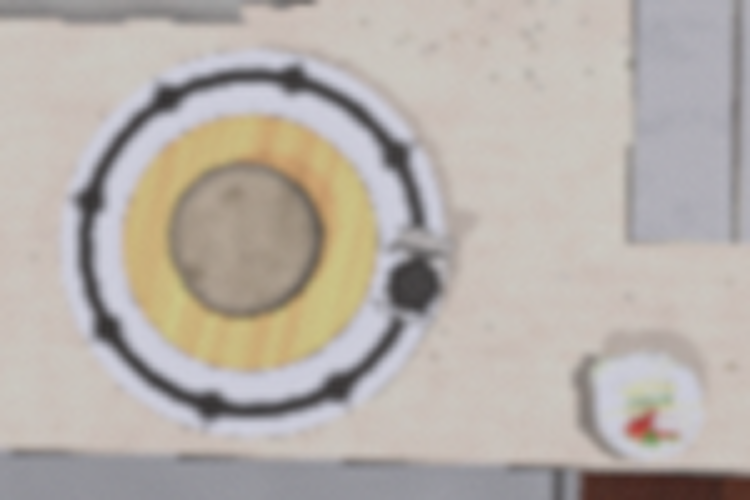

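The crop shows the ring with seven visible holes at crop px (292,77), (167,97), (90,200), (107,327), (210,405), (340,388) and (397,155). The cap is at (413,285), with the tab just above it at (418,242). Next hole counter-clockwise is the one at (397,155).

Run:
```python
from h import *
from scipy.optimize import least_squares
c=dict(np.load('pics/top1.npz'))
f=lambda x,y,z:onz(c,(x+.5)/5-.5+195,(y+.5)/5-.5+185,z)
H=np.array([f(x,y,42)[:2] for x,y in[(397,155),(292,77),(167,97),(90,200),(107,327),(210,405),(340,388)]])
k=np.arange(1,8)*np.pi/4
r=least_squares(lambda p:(H-(p[:2]+112*np.c_[np.cos(p[2]+k),np.sin(p[2]+k)])).ravel(),[497,95,-1.8])
p=r.x;print(p,np.degrees(p[2]),np.abs(r.fun).max())
pl=lambda a,R=112:p[:2]+R*np.array([np.cos(a),np.sin(a)])
cap=f(413,285,92);print('cap',cap,'pred',pl(p[2]),'tab',f(418,242,118),'next',pl(p[2]+np.pi/4))
for d in range(0,50,5):print(d,pl(p[2]+np.radians(d)).round(1))
for n,u,v,z in[('pot',323,266,71),('honey?',149,198,100),('mustard?',141,257,86),('cheese',195+246/5,185+240/5,122)]:print(n,onz(c,u,v,z))
```

```text
[498.30971326  97.2423788   -1.78760464] -102.42220113059312 1.3959226854711915
cap [472.69501494 -11.68398473  92.        ] pred [474.21697272 -12.13558906] tab [500.02298994 -14.45501826 118.        ] next [558.61547584   2.8643358 ]
0 [474.2 -12.1]
5 [483.8 -13.8]
10 [493.6 -14.7]
15 [503.3 -14.6]
20 [513.1 -13.8]
25 [522.7 -12.1]
30 [532.1  -9.5]
35 [541.3  -6.2]
40 [550.2  -2. ]
45 [558.6   2.9]
pot [ 398.06371846 -161.39024933   71.        ]
honey? [601.14548606 405.10538081 100.        ]
mustard? [410.84994774 425.99181739  86.        ]
cheese [497.05505457  91.82956944 122.        ]
```

Fit is good to about 1.4 mm: axis (498,97), plunger at −102.4°, next hole at (559,3). I'll close the gripper, rise above the cutter handle, and traverse to the cap, offset 6 mm towards the tab.

```bash
python3 -m jog '[[[0,0,5],[0,0,-0.1],1],[[0,0,5],[0,0,-0.1],1],[[0,0,5],[0,0,0],1],[[1.8,4.5,0],[0,0,0],1],[[1.8,4.5,0],[0,0,0],1],[[1.8,4.5,0],[0,0,0],1],[[1.8,4.5,0],[0,0,0],1],[[1.8,4.5,0],[0,0,0],1]]' 20
python3 -m jog '[[[1.8,4.5,0],[0,0,0],1],[[1.8,4.5,0],[0,0,0],1],[[1.8,4.5,0],[0,0,0],1],[[1.8,4.5,0],[0,0,0],1],[[1.8,4.5,0],[0,0,0],1],[[1.8,4.5,0],[0,0,0],1],[[0,0,0],[0,0,0],1],[[0,0,0],[0,0,0],1]]'
```

```text
clock: 0.9
tcp_pos: [331.7, -376.5, 364.1]
orientation: [3.142, 0.001, -1.391]
ft_force: [1.1, -0.2, -0.1]
width: 36.6
clock: 1.7
tcp_pos: [439.6, -107.5, 364.2]
orientation: [3.141, 0.0, -1.387]
ft_force: [0.1, -0.3, 0.4]
width: 0.3
```

```bash
python3 -m jog '[[[2,4.5,0],[0,0,0],1],[[2,4.9,0],[0,0,0],1],[[0,0,-5],[0,0,0],1],[[0,0,-5],[0,0,0],1],[[0,0,-5],[0,0,0],1],[[0,0,-5],[0,0,0],1],[[0,0,-2.9],[0,0,0],1],[[0,0,0],[0,0,0],1]]'
python3 -m jog '[[[0,0,0],[0,0,0],1],[[0,0,0],[0,0,0],1]]'
python3 - <<'E'
from h import *
w=save('wrist','pics/w1.png');s=save('side','pics/s2.png');save('top','pics/t2.png')
a=w['image'][:,:,::-1];b=cv2.resize(s['image'][150:250,200:320][:,:,::-1],(504,420),interpolation=cv2.INTER_CUBIC)
o=np.hstack([a,b]);cv2.imwrite('pics/c2.png',cv2.resize(o,(800,int(420*800/o.shape[1]))))
E
```

```text
clock: 2.5
tcp_pos: [474.2, -18.3, 129.9]
orientation: [3.131, 0.003, -1.393]
ft_force: [-0.1, 0.4, 0.2]
width: 0.3
clock: 2.7
tcp_pos: [480.3, -18.2, 138.5]
orientation: [-3.137, -0.002, -1.391]
ft_force: [-0.3, -0.3, 0.8]
width: 0.4
```

View pics/c2.png

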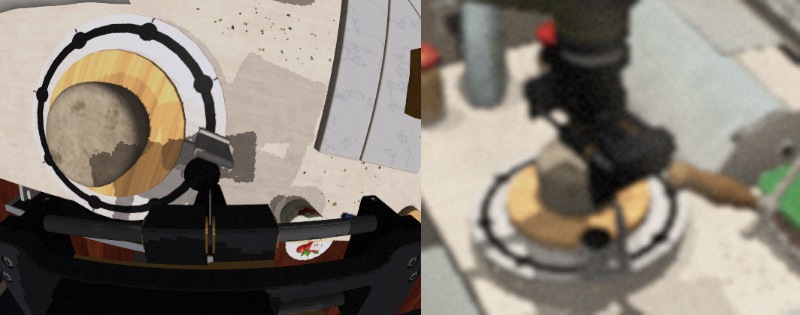

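The wrist view (left) shows the whole ring. The cap is at ~(202,172), the tab above it at ~(213,148), and the closed fingers at (210,240). I'll measure cap, tab and holes with the fisheye model as a cross-check.

```bash
cat >> h.py <<'E'
def wz(c,u,v,z):
    E=np.array(c['extrinsics']);R=E[:3,:3];t=E[:3,3]
    x,y=u-c['cx'],v-c['cy'];r=np.hypot(x,y);th=r/c['fx']
    d=R.T@np.array([x/r*np.sin(th),y/r*np.sin(th),np.cos(th)]);o=-R.T@t
    return o+d*(z-o[2])/d[2]
E
python3 - <<'E'
from h import *
c=dict(np.load('pics/w1.npz'));print(c['fx'])
o=c['image'][150:280,220:340][:,:,::-1];cv2.imwrite('pics/w1c.png',cv2.resize(o,None,fx=4.5,fy=4.5,interpolation=cv2.INTER_CUBIC))
k=1064/800
for n,u,v,z in[('cap',202,172,92),('next',205,83,42),('h2',148,32,42),('h3',79,40,42),('h4',42,94,42),('tabtop',216,133,118)]:print(n,wz(c,u*k,v*k,z).round(1))
E
```

```text
325.19226210127806
cap [477.8 -10.7  92. ]
next [559.8   1.8  42. ]
h2 [607.2  74.   42. ]
h3 [592.8 159.6  42. ]
h4 [522.6 208.5  42. ]
tabtop [522.6 -15.1 118. ]
```

View pics/w1c.png

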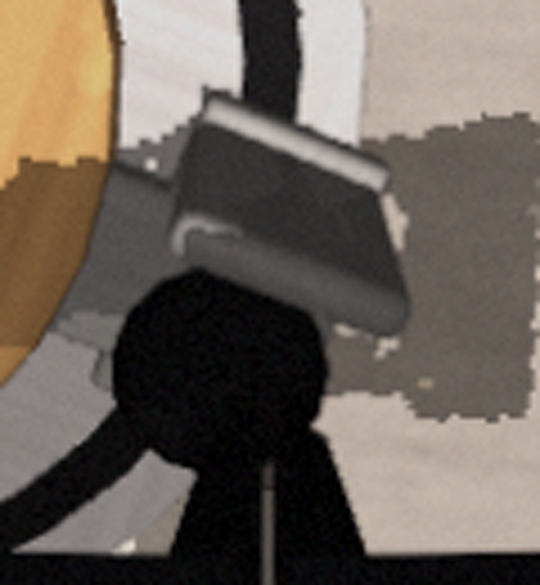

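The cap is seen clear in front of the tab, and the two views agree (475±2, −11.5). I'll correct y by +5 mm and go down.

```bash
python3 -m jog '[[[0,0.5,0],[0,0,0],1],[[0,0,-1.5],[0,0,0],1],[[0,0,-1.5],[0,0,0],1],[[0,0,-1.2],[0,0,0],1],[[0,0,0],[0,0,0],1],[[0,0,0],[0,0,0],1]]'
python3 -m jog '[[[0,0,-0.3],[0,0,0],1],[[0,0,-0.3],[0,0,0],1],[[0,0,0],[0,0,0],1],[[0,0,0],[0,0,0],1]]'
```

```text
clock: 3.45
tcp_pos: [477.9, -12.0, 92.9]
orientation: [3.14, 0.001, -1.39]
ft_force: [-0.1, -0.2, 0.0]
width: 0.5
clock: 3.85
tcp_pos: [478.9, -12.3, 88.2]
orientation: [-3.141, -0.0, -1.39]
ft_force: [0.2, 0.1, 3.6]
width: 0.5
```

Contact is confirmed: 3.6 N at 4 mm matches the spring. I'll press to about 11 mm, then start along the arc.

```bash
python3 -m jog '[[[0,0,-0.3],[0,0,0],1],[[0,0,-0.3],[0,0,0],1],[[0,0,-0.1],[0,0,0],1],[[0,0,0],[0,0,0],1],[[0,0,0],[0,0,0],1]]'
python3 -m jog '[[[0.3,-0.06,0],[0,0,0],1],[[0.3,-0.05,0],[0,0,0],1],[[0.3,-0.04,0],[0,0,0],1],[[0,0,0],[0,0,0],1]]'
```

```text
clock: 4.35
tcp_pos: [479.0, -12.3, 81.1]
orientation: [-3.141, -0.0, -1.39]
ft_force: [0.6, -0.2, 5.3]
width: 0.5
clock: 4.75
tcp_pos: [487.7, -13.6, 80.8]
orientation: [3.142, 0.0, -1.39]
ft_force: [-0.4, 1.0, 5.7]
width: 0.7
```

```bash
python3 -m jog '[[[0.4,-0.05,0],[0,0,0],1],[[0.4,-0.02,0],[0,0,0],1],[[0.4,0,0],[0,0,0],1],[[0.4,0.02,0],[0,0,0],1],[[0,0,0],[0,0,0],1]]'
python3 -m jog '[[[0.4,0.02,0],[0,0,0],1],[[0.4,0.04,0],[0,0,0],1],[[0.4,0.05,0],[0,0,0],1],[[0.4,0.06,0],[0,0,0],1],[[0,0,0],[0,0,0],1],[[0,0,0],[0,0,0],1]]'
python3 - <<'E'
from h import *
w=save('wrist','pics/w3.png')
o=w['image'][60:300,120:400][:,:,::-1];cv2.imwrite('pics/w3c.png',cv2.resize(o,None,fx=2.4,fy=2.4,interpolation=cv2.INTER_CUBIC))
E
```

```text
clock: 5.25
tcp_pos: [503.9, -14.2, 80.9]
orientation: [-3.141, -0.0, -1.39]
ft_force: [-0.3, 0.4, 6.0]
width: 0.6
clock: 5.85
tcp_pos: [519.9, -12.4, 81.0]
orientation: [-3.141, 0.0, -1.39]
ft_force: [-0.3, -0.0, 4.2]
width: 0.4
```

View pics/w3c.png

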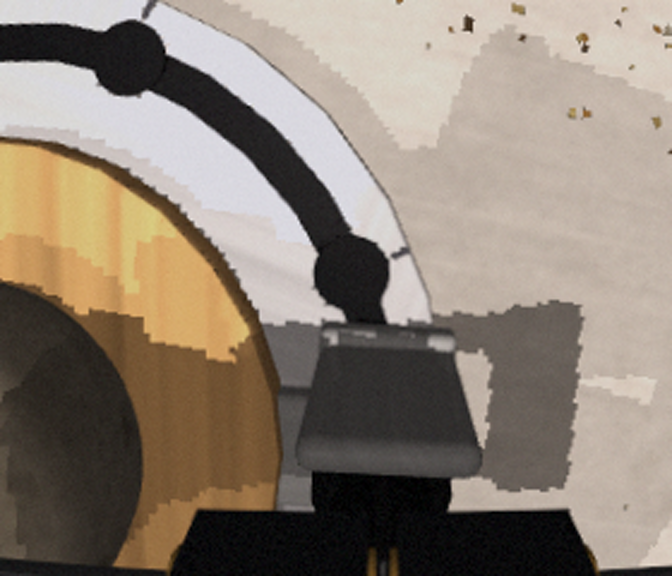

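The table has turned about 20° and the tab is square above the cap. The next hole is ahead at (350,272). I'll lift off the cap so the plunger stays caught, then push by the tab so the hole stops the table by itself.

```bash
python3 -m jog '[[[0,0,1],[0,0,0],1],[[0,0,0.9],[0,0,0],1],[[0,0,0],[0,0,0],1],[[0,0,0],[0,0,0],1]]'
python3 -m jog '[[[0.5,0.1,0],[0,0,0],1],[[0.5,0.13,0],[0,0,0],1],[[0.4,0.13,0],[0,0,0],1],[[0.4,0.15,0],[0,0,0],1],[[0,0,0],[0,0,0],1],[[0,0,0],[0,0,0],1]]'
```

```text
clock: 6.3
tcp_pos: [519.2, -12.4, 99.6]
orientation: [3.141, 0.0, -1.39]
ft_force: [-0.7, -0.6, -0.5]
width: 0.5
clock: 6.9
tcp_pos: [537.1, -7.1, 98.8]
orientation: [3.14, 0.0, -1.39]
ft_force: [-2.7, 0.8, -1.2]
width: 0.7
```

```bash
python3 -m jog '[[[0.4,0.17,0],[0,0,0],1],[[0.4,0.18,0],[0,0,0],1],[[0.4,0.2,0],[0,0,0],1],[[0.4,0.22,0],[0,0,0],1],[[0,0,0],[0,0,0],1],[[0,0,0],[0,0,0],1]]'
python3 -m jog '[[[0.25,0.15,0],[0,0,0],1],[[0.25,0.15,0],[0,0,0],1],[[0,0,0],[0,0,0],1],[[0,0,0],[0,0,0],1]]'
```

```text
clock: 7.5
tcp_pos: [553.0, 0.3, 99.0]
orientation: [3.14, 0.0, -1.39]
ft_force: [-4.0, 0.5, -1.4]
width: 0.4
clock: 7.9
tcp_pos: [557.9, 3.3, 99.2]
orientation: [3.14, 0.0, -1.39]
ft_force: [-4.6, 0.9, -1.8]
width: 0.3
```

```bash
python3 -m jog '[[[0.2,0.13,0],[0,0,0],1],[[0,0,0],[0,0,0],1],[[0,0,0],[0,0,0],1]]'
python3 -m jog '[[[0.2,0.14,0],[0,0,0],1],[[0,0,0],[0,0,0],1],[[0,0,0],[0,0,0],1]]'
```

```text
clock: 8.2
tcp_pos: [560.0, 4.6, 99.3]
orientation: [3.141, 0.0, -1.39]
ft_force: [-4.1, 0.7, -1.5]
width: 0.5
clock: 8.5
tcp_pos: [562.2, 6.0, 99.4]
orientation: [3.141, 0.0, -1.39]
ft_force: [-4.1, 1.3, -2.1]
width: 0.4
```

```bash
python3 -m jog '[[[0.15,0.12,0],[0,0,0],1],[[0,0,0],[0,0,0],1],[[0,0,0],[0,0,0],1]]'
python3 -m jog '[[[0.15,0.12,0],[0,0,0],1],[[0,0,0],[0,0,0],1],[[0,0,0],[0,0,0],1]]'
python3 - <<'E'
from h import *
w=save('wrist','pics/w4.png');t=save('top','pics/t4.png')
o=cv2.resize(w['image'][60:300,160:360][:,:,::-1],None,fx=2,fy=2,interpolation=cv2.INTER_CUBIC)
p=cv2.resize(t['image'][185:281,205:301][:,:,::-1],(400,480)[::-1] and (400,480),interpolation=cv2.INTER_CUBIC)
cv2.imwrite('pics/c4.png',np.hstack([o,p]))
E
```

```text
clock: 8.8
tcp_pos: [563.9, 7.1, 99.6]
orientation: [-3.142, -0.0, -1.39]
ft_force: [-4.6, 0.5, -2.7]
width: 0.5
clock: 9.1
tcp_pos: [566.9, 8.2, 100.7]
orientation: [-3.138, -0.001, -1.39]
ft_force: [-0.9, -0.5, -0.4]
width: 0.5
```

View pics/c4.png

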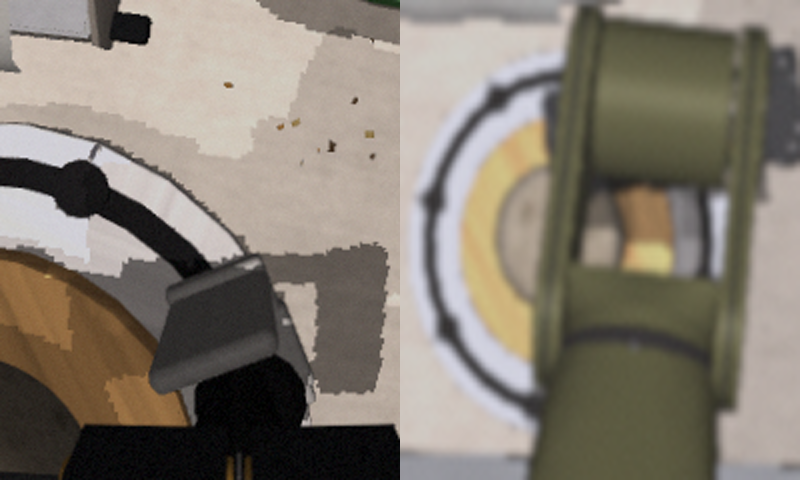

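The wrist view shows the cap near crop (250,395) beside the tab, and the push force has dropped to about 1 N. I'll read the cap's height from depth to see whether the plunger has popped up.

```bash
cat > cap.py <<'E'
from h import *
import sys
c=dict(np.load(sys.argv[1]));d=c['depth'];E=np.array(c['extrinsics']);R=E[:3,:3];t=E[:3,3]
v,u=np.mgrid[0:420,0:560];x,y=u-c['cx'],v-c['cy'];r=np.hypot(x,y)+1e-9;th=r/c['fx'];z=d
P=np.stack([x/r*np.tan(th)*z,y/r*np.tan(th)*z,z],-1);W=(P-t)@R
ax=np.array([498.3,97.2]);q=W[...,:2]-ax
rr=np.hypot(q[...,0],q[...,1]);g=c['image'].max(-1)
b=(abs(rr-112)<30)&(d>0)
m=b&(g<45)&(W[...,2]>78)&(W[...,2]<98)
p=W[m];print('cap',m.sum(),p.mean(0).round(1),p.min(0).round(1),p.max(0).round(1),np.median(p[:,2]).round(1))
print(np.histogram(p[:,2],np.arange(78,99,2)))
a=np.degrees(np.arctan2(q[...,1],q[...,0]))
m=b&(abs(W[...,2]-118)<2)&(g>60);print('tabtop',m.sum(),W[m].mean(0).round(1),np.median(a[m])+102.4)
E
for f in w1 w3 w4;do python3 cap.py pics/$f.npz;done
```

```text
cap 1376 [476.9  -9.1  92.3] [456.2 -28.   86.3] [506.1   6.3  97.1] 92.5
(array([  0,   0,   0,   0,   5,  66, 351, 936,  17,   1]), array([78, 80, 82, 84, 86, 88, 90, 92, 94, 96, 98]))
tabtop 565 [501.4 -16.6 118.3] 13.97629043651088
cap 304 [515.7 -10.5  81.5] [504.3 -30.1  78.1] [545.5   8.1  97.1] 81.1
(array([ 56, 200,  28,   2,   0,   6,   3,   5,   2,   2]), array([78, 80, 82, 84, 86, 88, 90, 92, 94, 96, 98]))
tabtop 1003 [540.4  -9.5 118.3] 33.923326386347
cap 803 [569.5   3.   91.1] [551.8 -13.9  78.1] [593.5  33.6  98. ] 92.0
(array([ 16,  14,  18,  14,  37,  78, 232, 345,  33,  16]), array([78, 80, 82, 84, 86, 88, 90, 92, 94, 96, 98]))
tabtop 744 [581.8  18.4 118.4] 59.02883478098488
```

The cap is back at 92 mm and the tab has turned 45.05° from the start, so it's locked in the next hole. I'll back off the tab, lift away, and check with a clear view.

```bash
python3 -m jog '[[[-0.3,-0.2,0],[0,0,0],1],[[0,0,3],[0,0,0],1],[[0,0,5],[0,0,0],1],[[0,0,5],[0,0,0],1],[[0,0,5],[0,0,0],1],[[0,0,5],[0,0,0],1],[[-3,-3.5,0],[0,0,0],1],[[-3,-3.5,0],[0,0,0],1]]'
python3 -m jog '[[[-2.2,-4.4,0],[0,0,0],1],[[-2.2,-4.4,0],[0,0,0],1],[[-2.2,-4.4,0],[0,0,0],1],[[-2.2,-4.4,0],[0,0,0],1],[[-2.2,-4.4,0],[0,0,0],1],[[-2.2,-4.4,0],[0,0,0],1],[[0,0,0],[0,0,0],1],[[0,0,0],[0,0,0],1]]'
python3 - <<'E'
from h import *
from scipy.optimize import least_squares
t=save('top','pics/t5.png');a=dict(np.load('pics/top1.npz'))
f=lambda c:c['image'][180:290,130:410][:,:,::-1]
cv2.imwrite('pics/c5.png',cv2.resize(np.vstack([f(a),f(t)]),None,fx=2.7,fy=2.7,interpolation=cv2.INTER_CUBIC))
for c in(a,t):
    d=c['depth'];E=np.array(c['extrinsics']);R=E[:3,:3];T=E[:3,3]
    v,u=np.mgrid[0:420,0:560];W=(np.stack([(u-c['cx'])/c['fx']*d,(v-c['cy'])/c['fy']*d,d],-1)-T)@R
    q=W[...,:2]-[498.3,97.2];m=(np.hypot(q[...,0],q[...,1])<135)&(c['image'].max(-1)<75)&(W[...,2]>78)&(W[...,2]<112)&(np.hypot(q[...,0],q[...,1])>85)
    p=W[m].mean(0);print(m.sum(),p,np.median(W[m][:,2]),np.degrees(np.arctan2(p[1]-97.2,p[0]-498.3)))
    m=(np.hypot(q[...,0],q[...,1])<70)&(W[...,2]>115)&(W[...,2]<130);print('cheese',W[m].mean(0))
E
```

```text
clock: 10.0
tcp_pos: [503.2, -64.1, 333.2]
orientation: [-3.135, -0.003, -1.387]
ft_force: [0.1, -0.4, -0.8]
width: 0.7
clock: 10.8
tcp_pos: [369.9, -328.4, 329.9]
orientation: [-3.141, -0.0, -1.393]
ft_force: [0.0, 0.6, -0.4]
width: 0.7
57 [473.16515274 -12.03639566  91.81552747] 91.42937889646684 -102.9579832467297
cheese [499.02825338  96.88457623 121.19936749]
58 [555.40603854   2.49750812  91.56591922] 91.81406258604858 -58.9098295624359
cheese [499.41989452  98.50418664 121.1807098 ]
```

View pics/c5.png

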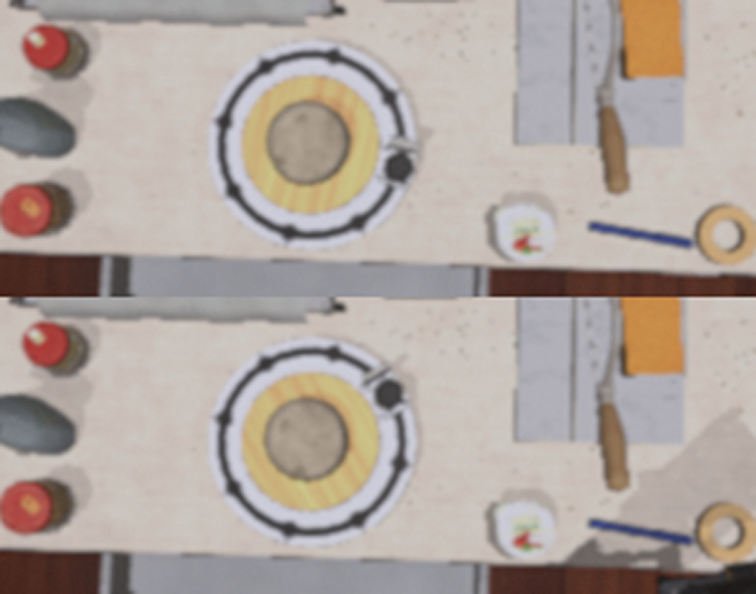

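Comparing before (top) and after (bottom), the cap has moved from (398,166) to (388,394), which is over the next hole, and its height reads 91.8 mm. The bystanders haven't moved.

```bash
python3 -c "
from station import sign_off
print(sign_off())"
```

```text
the job is handed in; nothing more can be done
None
```

The cheese divider is moved on by one portion and locked in the very next hole. The job is handed in, at about 11 s on the robot's clock.

**What I did:** With the gripper closed, I pressed the plunger about 11 mm and carried the table roughly 20° counter-clockwise. I then lifted off the cap, so the plunger stayed caught under the plate, and pushed the table on by the tab. The push force then dropped from about 4.6 N to 1 N. I backed off the tab and withdrew well clear of the divider.

**Last checks:**
- **Plunger:** the cap top reads 91–92 mm above the worktop in both the wrist and top views, so it is fully up.
- **Table angle:** the wrist camera gave 45.05° of turn. The coarser top view gave about 44°, which I put down to its few pixels on the cap.
- **Surroundings:** the cheese sits where it was on the disc to within about 2 mm, which is measurement noise. Jars, pot, marker and tape look unmoved in the before/after picture.
- **Forces:** the readings taken after each move never exceeded about 6 N.

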